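# Latch the sprung sample carriage in the reading position and start the reading

### The arm

A 6-joint arm with a two-finger parallel gripper is mounted at the origin on a cart in front of the work surface, level with it; the furniture and walls round the work are solid. World frame = base frame: x ahead of the robot, y to its left, z up, the work surface at z = 0. Lengths are in m, angles in rad, forces in N, time in s.
With the tool pointing down it reaches from about 0.425 to 0.95 m from the base axis. Payload 3.5 kg.
Tool frame: the origin (TCP) lies at the very end of the fingers, on their centre line; the grasp point (between the pads) lies 19 mm behind it; z points along the fingers, y is the direction in which the jaws open and shut (so a half turn about z gives the same grasp; the last joint's range is limited). The gripper opens to 85 mm and grips with 20 to 120 N. Pads are 22 mm wide; open, the fingers measure 114 mm over their backs; the gripper's body (76 mm by 85 mm) begins 54 mm behind the grasp point. The pads swing forward as they close: fully open they stand 13 mm farther back than shut.
Start: joints at [-1.339, 0.286, 1.577, -0, 1.279, -0.15], TCP at [0.252, -0.626, 0.231] pointing down, gripper open.
Joint ranges: [-2.77, 2.77], [-0.9, 2.22], [0.21, 2.48], [-1.53, 4.67], [0.24, 2.81], [-2.84, 2.84]. Speed limits (rad/s): [2.79, 2.79, 3.14, 3.14, 3.14, 3.14].

### API

Orientations are given as a unit quaternion [x, y, z, w].
In Python, from plant import get_state, vision, ctrl, cut_out gives the robot as it stands.
- The arm moves only by the tool jog_arm, never from a script. Its argument "commands" is text: rows parted by semicolons, each of 6 numbers parted by spaces: the shift along the world's x, y, z in m, then the turn, a rotation vector about the world's x, y, z in rad. A call has 1 to 20 rows; each row is the pose to reach, as a shift and turn from the pose commanded when the call began; what a row does not reach only later rows make up. A row lasts 1/8 s, in which the tool goes at most 62.5 mm and 10.7 degrees, less where a joint would pass 70% of its speed; a pose out of reach is approached as far as the arm can. A call with a gripper value outside its range is refused whole. "gripper" is the opening in per cent of the stroke, from 0 (shut) to 100 (fully open), set as the call begins (left out, the last holds). The fingers move at their own pace and stop on an object; "grip_force" is the grip in N (left out, the last holds). Time passes only in rows, so rows that repeat a pose let the fingers close. It gives the time, the measured TCP pose, the force and the opening at its end, in the units of the state.
- get_state(): the state, without advancing time (a new reading comes with each control period).
- vision.read_camera(name): name is "scene" or "top"; returns a dict with "frame" (400x640x3 uint8, red, green, blue), "z_map" (400x640 float32, m along the optical axis (not along the pixel's ray), 0 where there is no reading), "fx", "fy", "cx", "cy" (pixels), "R" (3x3) and "t" (3): a world point X has camera coordinates R X + t. Camera axes: x right, y down, z forward; pixel columns grow to the right and rows downward; lengths in m; the calibration is good to about 2 mm. A picture is of the moment at which its call begins.
- ctrl.sign_off(): hands the job in, once; it reports no verdict.
Trained networks look in the newest picture that a camera, given by its name, has taken for a name from the list of things; names that differ only in an ending like _2 or _b are one class to them, and where a whole thing is asked for, a point or a joint stands for the part that bears it (a point fixed in the world has none). Each returns a list of dicts, best first, with "conf" (0 to 1); they miss things now and then, are a little off and sometimes report something else, mostly with a low value. They report only what shows in the picture. A call takes as long as a camera call.
- cut_out(camera, query): "pixels" (400x640 bool, what is visible of it) and "box" ([centre column, centre row, width, height] in pixels, round what is visible of it).
The state is a dict: "time": time; "qpos": joint angles; "dq": joint speeds; "joint_efforts": joint torques, N m; "eef_pos": TCP position; "tcp_rot": TCP orientation; "contact_force": force on the tool from outside, world axes, zero at the start; "wrist_torque": the same for the moment, N m; "opening": opening from 0.0 (shut) to 1.0 (fully open).
Only numpy, scipy, OpenCV 4.12 (cv2) and the standard library are available. Lean on these libraries where they do the work, as an engineer would, in place of code of your own. Each camera call takes 0.05 s, during which the arm holds its last target.

### The job

On the small optical reader, push the white sprung sample carriage by its blue pad all the way to the rear stop, then let it go so that it springs back and catches on the stop pin at mid travel, with the sample vial between the two black posts. When it sits latched there and you are clear of it, press the green button fully down to start the reading and let it come up again. Do it all by pushing with the fingertips: neither touch nor lift the vials, and leave the other things on the bench where they are.

Things in the scene. Friction and masses are not known exactly. Their poses are not given: they have to be found in the camera images.
- reader: Fixed optical reader, grey plate 255 x 220 x 12 mm; origin at its underside, z up; plate spans x -150..105, y -110..110 mm. +x: direction in which the carriage is pushed. Black posts 24 mm square, 80 mm high, at x 20, y +-72 mm. Rear stop bar x 79..95, 48 mm high. Stop-pin bracket x -50, y 63..94, 38 mm high. In front of the carriage (x < -134) the plate is clear.
- carriage (a joint): Travel (m) of the white carriage along the reader's +x: 0 home (start), 0.060 latched on the stop pin, 0.085 at the rear stop. Spring pushes it back: 3 N at home, 7.3 N at rear; riding over the pin adds about 1 N. Pin snaps in beyond about 0.061; let go sooner, it returns home. Damped, returns within 1 s. Block 120 x 95 mm, 39 high, top 55 mm above worktop, too wide to grasp.
- push_pad (a point): Centre of the front face of the blue push pad on the carriage, moving with it; faces the reader's -x. Pad 64 mm wide, 28 mm high, centre 36 mm above the worktop; at home at x -134, y 0 mm in the reader's frame.
- nest (a point): Floor centre of the round nest in the carriage (25 mm wide, 25 mm deep) holding the sample vial; 30 mm above the worktop, 94 mm beyond the pad's face. When latched it lies between the two black posts.
- stop_pin (a joint): Spring stop pin in the bracket on the reader's +y side, in m: 0 when sprung fully in against the carriage's side (also when it has caught the carriage), up to 0.012 when pressed outward. It works by itself.
- start_button (a joint): Green push button on the reader, in m: 0 up, 0.006 fully down (pressed downward, about 5 N to bottom); springs back when released.
- start_button_top (a point): Centre of the top of the green button (26 mm wide, in a black collar 42 mm wide), about 64 mm above the worktop when up.
- sample_vial: Loose clear vial with black cap, 22 mm in diameter, 50 mm high, standing in the nest of the carriage; 25 mm of it stand above the carriage. Origin at the centre of its underside. Not to be touched.
- spare_vial: Loose vial with clear cap, 22 x 22 x 50 mm, standing in a white cup on the reader at x = 70, y = 82 mm of the reader's frame; its top is 70 mm above the worktop. Origin at the centre of its underside. Not to be touched.
- marker: Loose white marker pen with blue cap, 13 x 135 x 15 mm, lying to one side of the reader (robot's right). Origin under its centre.
- petri_dish: Loose petri dish, 60 mm wide, 15 mm high, to one side of the reader. Origin under its centre.
- lab_timer: Loose digital timer, 62 x 66 x 20 mm, to one side of the reader. Origin under its centre.

How it is judged:
By the outcome, as a careful person would: the job done as asked, in the order asked, and still so for the second after the job is handed in, with the robot touching nothing.
It also fails if it takes over 48 s, if anything falls off the work surface, if the arm or the gripper's body presses on something with over 40 N, if the wrist force passes 120 N, or if a joint passes its speed limit or range.

## Working session

There is one attempt and no reset: what is moved stays moved. The work goes in short steps, Python scripts to look and compute and a tool call to move; the robot and the scene stay as the last step left them, time stands still between calls to the robot, and variables do not carry over. Pictures are saved under pics/ and viewed, and the job is handed in when it is done.

Besides the shell and the picture viewer there is one more tool, called after "Call:" in YAML: its name, and indented under it one key for each argument. jog_arm: Moves the arm, as the interface text tells. Its arguments: {"type":"object","properties":{"commands":{"type":"string"},"gripper":{"type":"number"},"grip_force":{"type":"number"}},"required":["commands"]}

```bash
mkdir -p pics; ls; cat > h.py <<'E'
import numpy as np, cv2
from plant import get_state, vision, ctrl, cut_out
def shot(n,name):
    c=vision.read_camera(n); cv2.imwrite(f'pics/{name}.png',c['frame'][:,:,::-1]); return c
def pts(c,mask):
    v,u=np.nonzero(mask&(c['z_map']>0)); z=c['z_map'][v,u]
    P=np.stack([(u-c['cx'])/c['fx']*z,(v-c['cy'])/c['fy']*z,z],1)
    return (P-c['t'])@c['R']
E
python3 - <<'E'
from h import *
for n in ['scene','top']:
    c=shot(n,n+'0')
    for q in ['reader','push_pad','carriage','start_button','sample_vial','stop_pin','spare_vial','marker','petri_dish','lab_timer']:
        for d in cut_out(n,q)[:2]:
            p=pts(c,d['pixels'])
            if len(p): print(n,q,round(d['conf'],2),np.round(d['box']),np.round(np.median(p,0),3),np.round(np.percentile(p,2,0),3),np.round(np.percentile(p,98,0),3))
s=get_state();print(s['time'],s['eef_pos'],s['tcp_rot'],s['contact_force'])
E
```

```text
pics
scene reader 0.89 [304. 207. 109.  95.] [0.551 0.029 0.018] [ 0.443 -0.093  0.006] [0.688 0.128 0.079]
scene push_pad 0.65 [309. 210.  56.  49.] [0.511 0.032 0.057] [ 0.46  -0.029  0.024] [0.587 0.078 0.06 ]
scene carriage 0.82 [309. 211.  51.  49.] [0.511 0.032 0.057] [ 0.461 -0.028  0.025] [0.584 0.078 0.06 ]
scene sample_vial 0.46 [305. 195.   7.  10.] [0.552 0.018 0.076] [0.547 0.007 0.056] [0.563 0.025 0.084]
scene sample_vial 0.38 [313. 212.  52.  55.] [0.512 0.033 0.057] [ 0.461 -0.029  0.024] [0.589 0.078 0.06 ]
scene stop_pin 0.38 [280. 221.  19.  15.] [0.565 0.113 0.034] [0.558 0.068 0.027] [0.576 0.125 0.041]
scene spare_vial 0.53 [261. 181.   8.  10.] [0.678 0.072 0.064] [0.671 0.028 0.003] [0.741 0.08  0.075]
scene marker 0.53 [396. 156.  29.  21.] [ 0.544 -0.332  0.014] [ 0.54  -0.402  0.002] [ 0.553 -0.272  0.018]
scene petri_dish 0.69 [231. 330.  32.  27.] [0.394 0.351 0.017] [0.368 0.323 0.01 ] [0.422 0.377 0.02 ]
top reader 0.71 [309. 183.  84.  97.] [0.568 0.009 0.017] [ 0.447 -0.102  0.007] [0.694 0.123 0.078]
top push_pad 0.55 [306. 200.  39.  46.] [0.523 0.
[... 536 characters left out ...]
557 0.067 0.029] [0.576 0.123 0.042]
top spare_vial 0.56 [292. 149.   8.  10.] [0.681 0.068 0.069] [0.673 0.058 0.033] [0.693 0.079 0.077]
top marker 0.63 [418. 196.  34.   6.] [ 0.547 -0.328  0.013] [ 0.541 -0.383  0.003] [ 0.554 -0.278  0.022]
top petri_dish 0.61 [199. 242.  22.  14.] [0.396 0.349 0.016] [0.369 0.322 0.004] [0.423 0.376 0.023]
top lab_timer 0.84 [426. 236.  23.  22.] [ 0.421 -0.355  0.019] [ 0.391 -0.387  0.004] [ 0.452 -0.322  0.027]
top lab_timer 0.23 [201. 244.  20.  20.] [0.395 0.349 0.016] [0.371 0.322 0.009] [0.423 0.375 0.023]
1.1 [ 0.25150222 -0.62639066  0.23134264] [9.81839487e-01 1.89713524e-01 4.76398432e-06 2.94315132e-05] [ 0.60949938 -0.40717077  0.58757991]
```

```bash
python3 - <<'E'
import cv2
a=cv2.imread('pics/scene0.png')[130:290,220:420];b=cv2.imread('pics/top0.png')[110:260,240:400]
cv2.imwrite('pics/sc.png',cv2.resize(a,None,fx=3.9,fy=3.7,interpolation=2));cv2.imwrite('pics/tc.png',cv2.resize(b,None,fx=4,fy=4,interpolation=2))
E
```

```text
(no output)
```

View pics/sc.png

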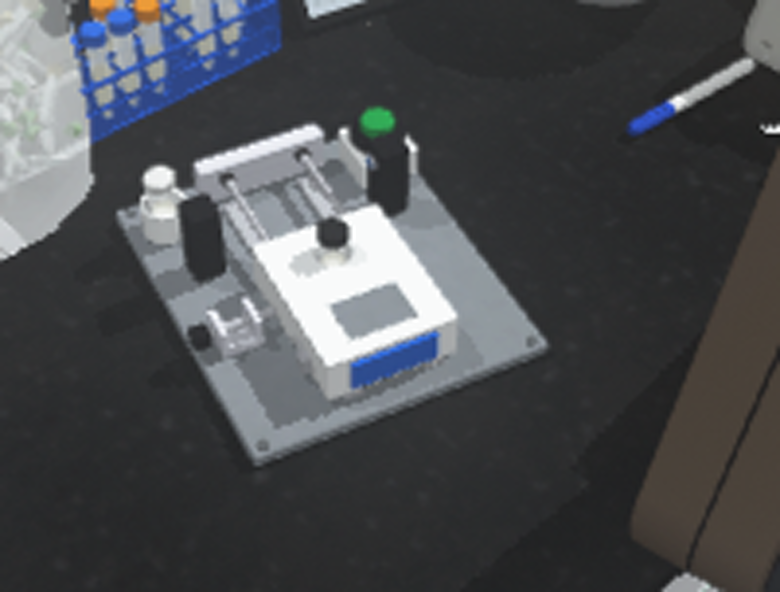

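View pics/tc.png

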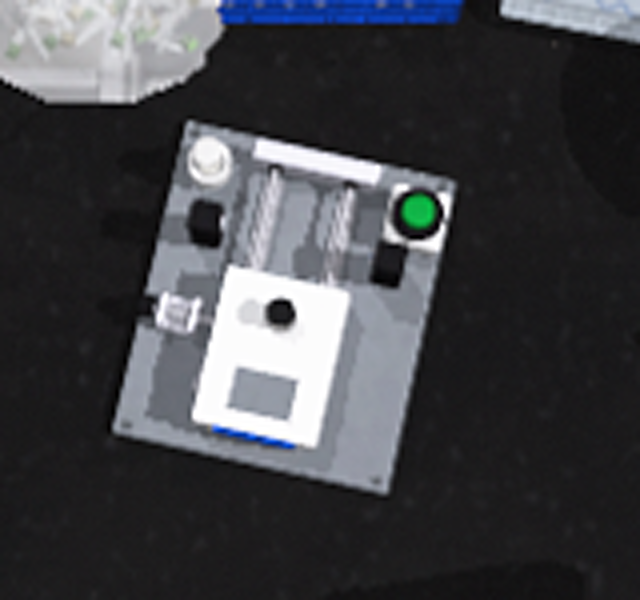

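```bash
python3 - <<'E'
from h import *
c=vision.read_camera('top')
f=c['frame'].astype(int)
def ray(u,v,z):
    d=c['R'].T@np.array([(u-c['cx'])/c['fx'],(v-c['cy'])/c['fy'],1]);o=-c['R'].T@c['t']
    return o+d*(z-o[2])/d[2]
cor=[ray(240+x/4-.4,110+y/4-.4,.012) for x,y in [(187,122),(457,182),(388,492),(113,432)]]
L=np.array([[105,110],[105,-110],[-150,-110],[-150,110]])/1e3
W=np.array(cor)[:,:2];print(np.round(W,4))
H=(L-L.mean(0)).T@(W-W.mean(0));th=np.arctan2(H[0,1]-H[1,0],H[0,0]+H[1,1])
R=np.array([[np.cos(th),-np.sin(th)],[np.sin(th),np.cos(th)]])
o=W.mean(0)-R@L.mean(0);print('yaw',th,'origin',o,'res',np.round(L@R.T+o-W,4))
np.savez('pose.npz',R=R,o=o)
for n in ['top','scene']:
    c=vision.read_camera(n);f=c['frame'].astype(int);r,g,b=f[...,0],f[...,1],f[...,2]
    blk=np.zeros(r.shape,bool);blk[160:240,240:380]=1
    for nm,m in [('blue',(b>120)&(b>r+60)&(b>g+30)&blk),('green',(g>100)&(g>r+50)&(g>b+40))]:
        if nm=='green': blk2=np.zeros(r.shape,bool);blk2[140:190,300:370]=1;m=m&blk2
        p=pts(c,m);q=(p[:,:2]-o)@R
        print(n,nm,m.sum(),'world',np.round(np.median(p,0),4),'reader',np.round(np.median(q,0),4),np.round(q.min(0),3),np.round(q.max(0),3),np.round([p[:,2].min(),p[:,2].max()],3))
    p=pts(c,np.ones(r.shape,bool));q=(p[:,:2]-o)@R
    # white carriage top
    k=(p[:,2]>.05)&(p[:,2]<.06)&(abs(q[:,1])<.06)&(q[:,0]<.02);print('carr',np.round(np.percentile(q[k],[1,50,99],axis=0),3),p[k][:,2].mean())
    k=(p[:,2]>.065)&(abs(q[:,1]-.0)<.02)&(abs(q[:,0]+.04)<.03);print('vial',np.round(np.median(q[k],0),4),np.round(p[k].max(0),3))
    # column profile around button
    k=(p[:,2]>.03)&(q[:,0]>.0)&(q[:,1]<-.05)&(q[:,0]<.11)&(q[:,1]>-.12)
    for a in np.c_[q[k],p[k][:,2]][::(3 if n=='top' else 6)]: print(np.round(a*1000).astype(int),end=' ')
    print()
E
```

```text
[[ 0.7208  0.0871]
 [ 0.672  -0.1271]
 [ 0.4265 -0.0703]
 [ 0.4736  0.1428]]
yaw -0.22292515433596108 origin [0.5951867  0.00318351] res [[ 0.0011  0.0001]
 [ 0.0012 -0.0002]
 [-0.0019 -0.0007]
 [-0.0004  0.0008]]
top blue 37 world [0.4665 0.0331 0.046 ] reader [-0.1323  0.0009] [-0.133 -0.03 ] [-0.129  0.032] [0.012 0.056]
top green 53 world [ 0.6377 -0.0924  0.064 ] reader [ 0.0631 -0.0846] [ 0.052 -0.096] [ 0.075 -0.073] [0.05  0.074]
carr [[-0.131 -0.044]
 [-0.074  0.003]
 [-0.01   0.049]] 0.05564704052043661
vial [-0.0387  0.0014] [0.568 0.024 0.087]
[ 84 -62  35] [ 85 -71  40] [ 84 -80  56] [ 80 -65  46] [ 78 -74  60] [ 81 -83  56] [ 76 -63  46] [ 73 -72  65] [ 77 -81  59] [ 81 -90  52] [ 84 -99  44] [ 69 -64  61] [ 72 -76  63] [ 71 -84  74] [ 78 -94  54] [  83 -103   39] [ 68 -67  54] [ 68 -76  66] [ 70 -85  67] [ 75 -94  53] [  79 -104   42] [ 66 -68  52] [ 65 -77  65] [ 67 -86  66] [ 72 -98  56] [ 64 -63  40] [ 60 -72  68] [ 63 -81  63] [ 65 -89  65] [ 70 -99  51] [ 60 -60  40] [ 59 -69  55] [ 58 -78  67] [ 60 -87  68] [ 66 -96  52] [  72 -106   32] [ 55 -67  57] [ 55 -76  6
[... 1386 characters left out ...]
71 -67  57] [ 57 -79  64] [ 56 -98  57] [ 65 -67  59] [ 50 -79  66] [ 49 -98  59] [ 63 -70  55] [ 32 -73  81] [ 77 -60  43] [ 56 -69  58] [ 27 -74  81] [ 77 -60  39] [ 53 -68  57] [ 23 -71  81] [  48 -104   46] [ 56 -66  51] [ 20 -67  82] [ 46 -99  45] [ 57 -64  47] [ 18 -63  82] [  9 -77  84] [ 58 -60  44] [ 18 -60  80] [  9 -73  81] [ 60 -61  38] [ 16 -59  78] [  9 -73  78] [ 53 -61  40] [ 11 -59  79] [  8 -76  74] [ 43 -63  44] [  6 -63  78] [ 49 -59  36] [  9 -58  73] [ 10 -77  63] [ 14 -57  65] [  8 -73  63] [ 21 -58  54] [ 10 -71  58] [ 15 -58  56] [ 11 -75  51] [ 12 -60  54] [  8 -77  49] [ 10 -62  50] [ 10 -81  42] [  9 -67  45] [ 15 -58  39] [  8 -77  37] [  8 -67  38] [ 10 -65  33]
```

Call:
jog_arm:
  commands: "0.028 0.095 -0.005 0 0 -0.09;0.045 0.155 -0.007 0 0 -0.14;0.062 0.215 -0.01 0 0 -0.2;0.078 0.27 -0.012 0 0 -0.25;0.095 0.33 -0.015 0 0 -0.3;0.112 0.385 -0.017 0 0 -0.35;0.128 0.44 -0.02 0 0 -0.4;0.143 0.495 -0.025 0 0 -0.45;0.16 0.55 -0.03 0 0 -0.5;0.175 0.605 -0.035 0 0 -0.55;0.188 0.65 -0.045 0 0 -0.59;0.1925 0.664 -0.06 0 0 -0.605;0.1925 0.664 -0.08 0 0 -0.605;0.1925 0.664 -0.08 0 0 -0.605"
  gripper: 0

```text
time: 3.0
eef_pos: [0.4428, 0.0381, 0.1499]
tcp_rot: [0.994, -0.111, -0.002, -0.0]
contact_force: [-0.1, 0.7, 0.9]
opening: 0.002
```

Call:
jog_arm:
  commands: "0 0 -0.04 0 0 0;0 0 -0.08 0 0 0;0 0 -0.105 0 0 0;0 0 -0.117 0 0 0;0 0 -0.117 0 0 0;0 0 -0.117 0 0 0"

```text
time: 3.75
eef_pos: [0.4453, 0.0374, 0.0357]
tcp_rot: [0.994, -0.111, 0.001, 0.0]
contact_force: [0.2, -0.1, -0.3]
opening: -0.002
```

```bash
python3 - <<'E'
from h import *
c=shot('scene','s1');d=shot('top','t1')
a=cv2.imread('pics/s1.png')[150:290,240:400];b=cv2.imread('pics/t1.png')[130:250,240:380]
cv2.imwrite('pics/m1.png',np.vstack([cv2.resize(a,(400,300)),cv2.resize(b,(400,300))]))
s=get_state();print(s['time'],s['eef_pos'],s['contact_force'],s['qpos'])
E
```

```text
3.85 [0.44520271 0.03745221 0.03568172] [ 0.47021149 -0.56922227 -0.05889745] [-1.43899363e-01  5.02592846e-02  2.25205538e+00  4.66681592e-05
  8.36455623e-01  1.65014024e+00]
```

View pics/m1.png

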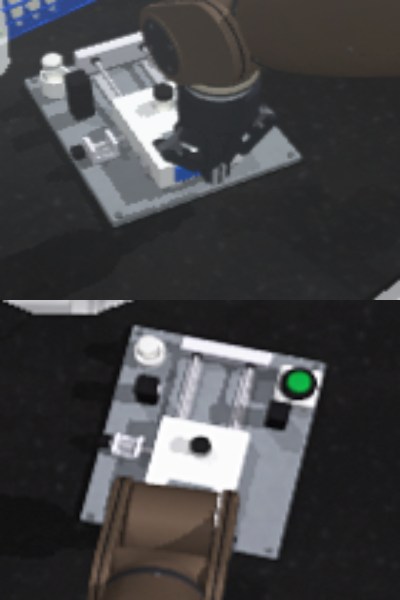

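Call:
jog_arm:
  commands: "0.0098 -0.0022 -0.002 0 0 0;0.0195 -0.0044 -0.002 0 0 0;0.0293 -0.0066 -0.002 0 0 0;0.039 -0.0088 -0.002 0 0 0;0.0488 -0.0111 -0.002 0 0 0;0.0585 -0.0133 -0.002 0 0 0;0.0683 -0.0155 -0.002 0 0 0;0.0683 -0.0155 -0.002 0 0 0"

```text
time: 4.85
eef_pos: [0.5126, 0.022, 0.0319]
tcp_rot: [0.994, -0.111, -0.001, -0.0]
contact_force: [-2.9, 0.7, 1.9]
opening: 0.002
```

Call:
jog_arm:
  commands: "0.0098 -0.0022 0 0 0 0;0.0176 -0.004 0 0 0 0;0.0215 -0.0049 0 0 0 0;0.0234 -0.0053 0 0 0 0;0.0234 -0.0053 0 0 0 0"

```text
time: 5.48
eef_pos: [0.534, 0.0171, 0.0316]
tcp_rot: [0.994, -0.111, -0.003, -0.0]
contact_force: [-6.7, 0.6, 4.2]
opening: -0.002
```

```bash
python3 - <<'E'
from h import *
P=np.load('pose.npz');R,o=P['R'],P['o']
for n in ['top','scene']:
    c=shot(n,n[0]+'2')
    for q in ['sample_vial','carriage']:
        for d in cut_out(n,q)[:1]:
            p=pts(c,d['pixels']);x=(p[:,:2]-o)@R;print(n,q,d['conf'],np.round(np.percentile(x,[2,50,98],axis=0),3).tolist())
s=get_state();print(s['time'],(s['eef_pos'][:2]-o)@R,s['eef_pos'],s['contact_force'])
a=cv2.imread('pics/s2.png')[150:290,240:400];b=cv2.imread('pics/t2.png')[130:250,240:380]
cv2.imwrite('pics/m2.png',np.vstack([cv2.resize(a,(400,300)),cv2.resize(b,(400,300))]))
E
```

```text
top sample_vial 0.37 [[0.031, -0.008], [0.038, 0.002], [0.05, 0.012]]
top carriage 0.56 [[0.023, -0.042], [0.051, 0.011], [0.072, 0.048]]
scene carriage 0.68 [[-0.073, -0.041], [-0.003, 0.039], [0.069, 0.061]]
5.775 [-0.06287382  0.00010936] [0.53389288 0.01719053 0.03157198] [-7.01246695  1.05179394  3.53939594]
```

View pics/m2.png

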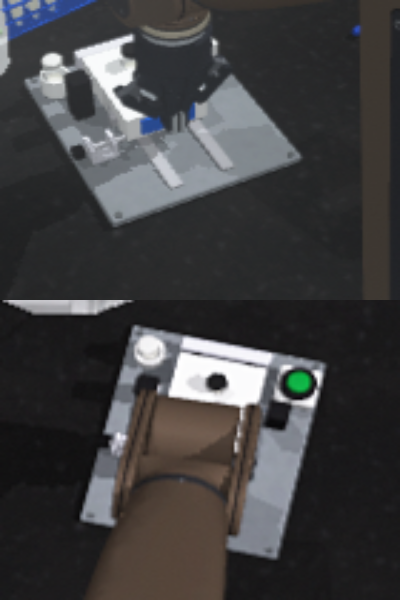

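Call:
jog_arm:
  commands: "0.0029 -0.0007 0 0 0 0;0.0049 -0.0011 0 0 0 0;0.0049 -0.0011 0 0 0 0"

```text
time: 6.15
eef_pos: [0.5373, 0.0164, 0.0315]
tcp_rot: [0.994, -0.111, -0.005, -0.0]
contact_force: [-11.6, 2.6, 7.8]
opening: -0.0
```

Call:
jog_arm:
  commands: "0.002 -0.0005 0 0 0 0;0.004 -0.0009 0 0 0 0;0.004 -0.0009 0 0 0 0"

```text
time: 6.52
eef_pos: [0.5373, 0.0164, 0.0315]
tcp_rot: [0.994, -0.111, -0.011, -0.0]
contact_force: [-23.7, 3.7, 20.2]
opening: 0.001
```

Call:
jog_arm:
  commands: "-0.0078 0.0018 0 0 0 0;-0.0244 0.0055 0 0 0 0;-0.0439 0.01 0 0 0 0;-0.0634 0.0144 0 0 0 0;-0.0683 0.0155 0.01 0 0 0;-0.0683 0.0155 0.05 0 0 0;-0.0683 0.0155 0.1 0 0 0;-0.0683 0.0155 0.125 0 0 0;-0.0683 0.0155 0.125 0 0 0;-0.0683 0.0155 0.125 0 0 0"

```text
time: 7.78
eef_pos: [0.4762, 0.0303, 0.1566]
tcp_rot: [0.994, -0.111, -0.0, 0.0]
contact_force: [0.4, 0.3, -0.3]
opening: -0.005
```

```bash
python3 - <<'E'
from h import *
P=np.load('pose.npz');R,o=P['R'],P['o']
for n in ['top','scene']:
    c=shot(n,n[0]+'3')
    for q in ['sample_vial','carriage','stop_pin']:
        for d in cut_out(n,q)[:1]:
            p=pts(c,d['pixels']);x=(p[:,:2]-o)@R;print(n,q,d['conf'],np.round(np.percentile(x,[2,50,98],axis=0),3).tolist())
s=get_state();print(s['time'],(s['eef_pos'][:2]-o)@R,s['eef_pos'],s['contact_force'])
a=cv2.imread('pics/s3.png')[150:290,240:400];b=cv2.imread('pics/t3.png')[130:250,240:380]
cv2.imwrite('pics/m3.png',np.vstack([cv2.resize(a,(400,300)),cv2.resize(b,(400,300))]))
E
```

```text
top sample_vial 0.2 [[0.051, -0.092], [0.062, -0.083], [0.073, -0.073]]
top carriage 0.89 [[-0.024, -0.041], [0.008, 0.005], [0.046, 0.045]]
scene sample_vial 0.59 [[0.009, -0.004], [0.014, 0.007], [0.026, 0.013]]
scene carriage 0.72 [[-0.074, -0.038], [-0.039, 0.018], [0.044, 0.05]]
scene stop_pin 0.53 [[-0.057, 0.071], [-0.052, 0.104], [-0.047, 0.112]]
8.175 [-0.12217109  0.0001696 ] [0.47607624 0.03035891 0.15673167] [ 0.31836709 -0.14145951 -0.90575029]
```

View pics/m3.png

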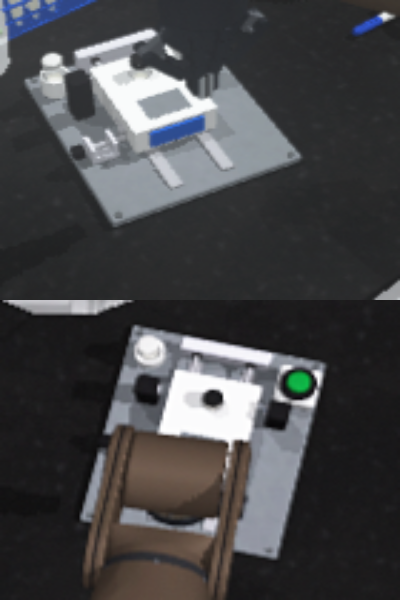

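Call:
jog_arm:
  commands: "0.03 -0.023 0 0 0 0;0.075 -0.057 0 0 0 0;0.115 -0.087 0 0 0 0;0.15 -0.114 0 0 0 0;0.161 -0.122 0 0 0 0;0.161 -0.122 -0.03 0 0 0;0.161 -0.122 -0.06 0 0 0;0.161 -0.122 -0.075 0 0 0;0.161 -0.122 -0.075 0 0 0;0.161 -0.122 -0.075 0 0 0"

```text
time: 9.43
eef_pos: [0.6381, -0.0917, 0.0838]
tcp_rot: [0.994, -0.111, 0.001, 0.0]
contact_force: [0.8, 0.5, 0.5]
opening: 0.003
```

```bash
python3 - <<'E'
from h import *
P=np.load('pose.npz');R,o=P['R'],P['o']
c=shot('scene','s4');d=shot('top','t4')
s=get_state();print(s['time'],(s['eef_pos'][:2]-o)@R,s['eef_pos'],s['contact_force'])
a=cv2.imread('pics/s4.png')[130:250,250:410];b=cv2.imread('pics/t4.png')[130:250,240:380]
cv2.imwrite('pics/m4.png',np.vstack([cv2.resize(a,(400,300)),cv2.resize(b,(400,300))]))
E
```

```text
9.525 [ 0.06312662 -0.08315683] [ 0.63836666 -0.09187184  0.08417419] [0.76239503 0.81348762 0.165099  ]
```

View pics/m4.png

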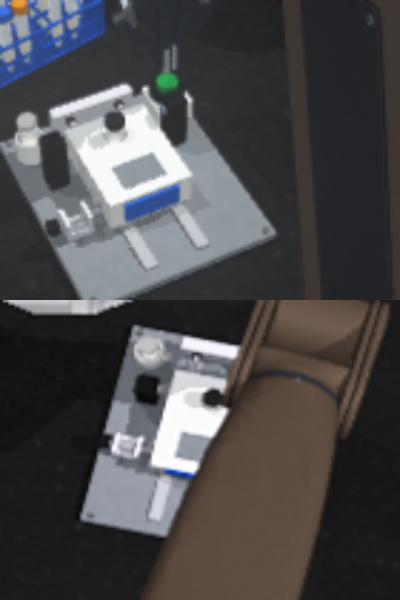

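Call:
jog_arm:
  commands: "0 0 -0.01 0 0 0;0 0 -0.018 0 0 0;0 0 -0.022 0 0 0;0 0 -0.024 0 0 0;0 0 -0.024 0 0 0;0 0 -0.024 0 0 0"

```text
time: 10.28
eef_pos: [0.6372, -0.0917, 0.0587]
tcp_rot: [0.994, -0.111, -0.0, -0.0]
contact_force: [-1.7, 0.9, 4.6]
opening: 0.003
```

Call:
jog_arm:
  commands: "0 0 -0.002 0 0 0;0 0 -0.003 0 0 0;0 0 -0.003 0 0 0;0 0 -0.003 0 0 0"

```text
time: 10.78
eef_pos: [0.6373, -0.0917, 0.0579]
tcp_rot: [0.994, -0.111, -0.001, 0.0]
contact_force: [-7.5, 2.5, 13.7]
opening: -0.003
```

Call:
jog_arm:
  commands: "0 0 -0.002 0 0 0;0 0 -0.002 0 0 0;0 0 -0.002 0 0 0"

```text
time: 11.15
eef_pos: [0.6373, -0.0917, 0.0578]
tcp_rot: [0.994, -0.111, -0.001, 0.0]
contact_force: [-12.1, 2.2, 21.9]
opening: -0.001
```

```bash
python3 - <<'E'
from h import *
c=shot('scene','s5')
s=get_state();print(s['time'],s['eef_pos'],s['contact_force'])
cv2.imwrite('pics/m5.png',cv2.resize(cv2.imread('pics/s5.png')[140:200,290:350],(600,600),interpolation=2))
E
```

```text
11.2 [ 0.63734971 -0.09169172  0.05775975] [-11.85182598   2.97859605  22.48836059]
```

View pics/m5.png

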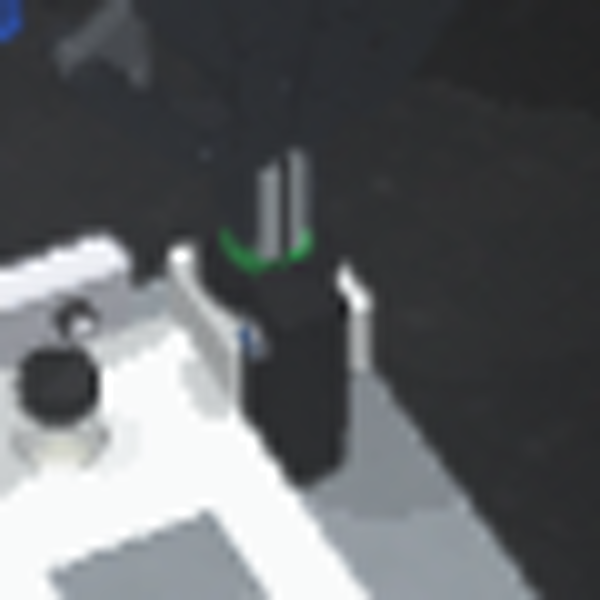

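Call:
jog_arm:
  commands: "0 0 0.015 0 0 0;0 0 0.05 0 0 0;0 0 0.1 0 0 0;0 0 0.15 0 0 0;-0.01 -0.05 0.17 0 0 0;-0.03 -0.11 0.17 0 0 0;-0.06 -0.16 0.17 0 0 0;-0.09 -0.21 0.17 0 0 0;-0.12 -0.26 0.17 0 0 0;-0.14 -0.3 0.17 0 0 0;-0.14 -0.3 0.17 0 0 0;-0.14 -0.3 0.17 0 0 0"

```text
time: 12.7
eef_pos: [0.4974, -0.3914, 0.2226]
tcp_rot: [0.994, -0.112, -0.0, -0.0]
contact_force: [-0.1, -0.1, 0.1]
opening: -0.006
```

```bash
python3 - <<'E'
from h import *
P=np.load('pose.npz');R,o=P['R'],P['o']
for n in ['top','scene']:
    c=shot(n,n[0]+'6')
    for q in ['sample_vial','carriage','stop_pin','start_button','spare_vial','marker','petri_dish','lab_timer']:
        for d in cut_out(n,q)[:1]:
            p=pts(c,d['pixels']);x=np.c_[(p[:,:2]-o)@R,p[:,2]];print(n,q,round(d['conf'],2),np.round(np.percentile(x,[2,50,98],axis=0),3).tolist(),np.round(np.median(p,0),3))
    f=c['frame'].astype(int);r,g,b=f[...,0],f[...,1],f[...,2];m=(g>100)&(g>r+50)&(g>b+40);m[:140]=0;m[190:]=0;m[:,:300]=0;m[:,370:]=0
    print('green',m.sum(),np.median(pts(c,m),0))
s=get_state();print(s['time'],s['eef_pos'],s['contact_force'])
a=cv2.imread('pics/s6.png')[130:290,220:420];b=cv2.imread('pics/t6.png')[120:250,240:400]
cv2.imwrite('pics/m6.png',np.vstack([cv2.resize(a,(400,300)),cv2.resize(b,(400,300))]))
E
```

```text
top sample_vial 0.54 [[0.011, -0.006, 0.074], [0.019, 0.002, 0.081], [0.027, 0.009, 0.087]] [ 0.613 -0.     0.081]
top carriage 0.8 [[-0.072, -0.044, 0.026], [-0.016, 0.002, 0.056], [0.048, 0.049, 0.064]] [0.58  0.009 0.056]
top spare_vial 0.5 [[0.061, 0.077, 0.048], [0.068, 0.083, 0.071], [0.078, 0.09, 0.078]] [0.68  0.069 0.071]
top marker 0.66 [[0.014, -0.394, 0.007], [0.026, -0.338, 0.014], [0.04, -0.285, 0.023]] [ 0.547 -0.333  0.014]
top petri_dish 0.7 [[-0.296, 0.266, 0.007], [-0.269, 0.294, 0.016], [-0.243, 0.323, 0.024]] [0.398 0.349 0.016]
top lab_timer 0.63 [[-0.072, -0.043, 0.046], [-0.017, 0.003, 0.056], [0.047, 0.047, 0.063]] [0.58  0.012 0.056]
green 53 [ 0.63743352 -0.09245865  0.06475872]
scene sample_vial 0.61 [[-0.074, -0.044, 0.022], [-0.029, 0.01, 0.057], [0.049, 0.05, 0.06]] [0.568 0.018 0.057]
scene carriage 0.93 [[-0.074, -0.043, 0.025], [-0.031, 0.01, 0.057], [0.046, 0.05, 0.06]] [0.567 0.018 0.057]
scene start_button 0.59 [[0.051, -0.091, 0.059], [0.06, -0.08, 0.066], [0.072, -0.07, 0.068]] [ 0.636 -0.088  0.066]
scene spare_vial 0.52 [[0.06, 0.075, 0.044], [0.065, 0.086, 0.066], [0.078, 0.094, 0.074]] [0.677 0.073 0.066]
scene petri_dish 0.91 [[-0.299, 0.267, 0.008], [-0.273, 0.294, 0.017], [-0.244, 0.321, 0.02]] [0.394 0.35  0.017]
green 49 [ 0.63650433 -0.09109165  0.06564411]
13.6 [ 0.49729649 -0.391725    0.22332799] [-0.41661711  0.22066089  0.65004617]
```

View pics/m6.png

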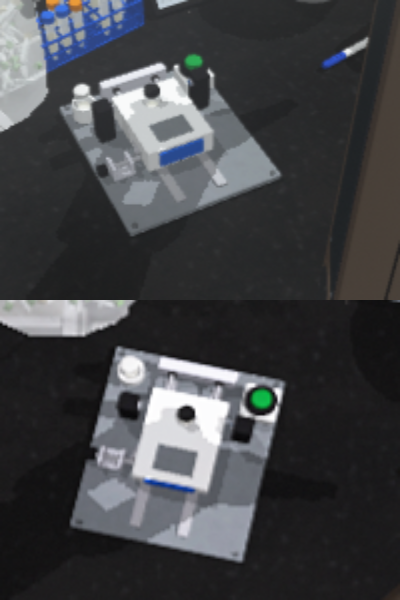

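The carriage is latched, with the vial at reader x of about 19 mm, between the posts. The button is back up at 64–65 mm and the arm is clear.

```bash
python3 -c "
from plant import ctrl;print(ctrl.sign_off())"
```

```text
the job is handed in; nothing more can be done
None
```

The job is done and handed in at about 13.6 s; sign-off reports no verdict.

- **Carriage:** I pushed it by the blue pad with closed fingertips to the rear stop. There the tool stopped moving while the force rose from about 12 N to 24 N. I then backed off and let it spring back.
- **Latch:** The carriage caught at about 58–60 mm of travel. In the last pictures the sample vial was at reader x of about 19 mm, y of about 2 mm, which is between the two posts.
- **Button:** With the carriage latched and the arm clear of it, I pressed the button down to z of about 57.8 mm. It had bottomed out: the force reached about 22 N with no further movement. After release it came back up to 64–65 mm.
- **Clearance:** The arm ended well clear, with no contact force beyond sensor noise.
- **Other items:** The spare vial and petri dish were where they started to within measuring error. The marker was 5 mm off in y in a view where the arm may have partly hidden it.
- **Failed checks:** In the last check the network gave only a false timer detection, matching the carriage, so the timer's position was not rechecked. The arm never went down near it. One sample-vial detection in the side view also matched the carriage, so the vial position comes from the top view.

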